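Clamp the ink-cap rack in its dock

TASK

Pick up the grey ink-cap rack by its upright tab, set it down flat in the empty bay of the aluminium dock between the two end cheeks and let go of it there. Then turn the dock's eccentric knob clockwise until its lobe has pushed the rack back against the sprung stop and bears on it firmly, with about 12 N, but never with more than 25 N, which would crack the rack. Let go of the knob and leave all the other things on the table where they are.

Things in the scene. Friction and masses are not known exactly. Their poses are not given: they have to be found in the camera images.
- rack_grip (a point): The ink-cap rack: grey bar 44 (x) x 164 (y) x 24 mm high, 0.25 kg, 8 yellow caps (33 mm above underside, 36 mm or more from the middle along y). In the middle an upright tab, 26 (x) x 12 mm (y), 24 to 55 mm above the underside: grip across its 12 mm. This point: rack's centre, in the tab, 45 mm above the underside. Axes: the rack's, z up; same either way round.
- bay (a point): Middle of the dock's bay floor, 6 mm above the table: the centre of the rack's underside goes here, long side along y. +x points to the sprung stop, -x to the eccentric knob. End cheeks (18 mm high) have inner faces at y = -87 and +87 mm. A rack centred here before clamping clears the lobe by 4 mm or more and the stop by 4 to 10 mm.
- dock: Fixed aluminium dock, base 165 (x) x 200 (y) x 6 mm; origin on the table under the bay's middle, axes as the bay's. Its sprung stop, a white pad 130 mm wide and 23 mm high before a dark housing, has its rest face 26 to 32 mm from the bay's middle on +x (setting differs each time, not reported: clamp by feel) and yields along +x, 7 N per mm.
- cam: Eccentric knob, 39 mm from the bay's middle on -x; origin on its upright axis at bay-floor height, x to the lobe's high side. a = angle from the dock's +x to this x: 2.2 to 2.6 rad at the start, falls when turned clockwise (from above), end stop at 0. Bare, it takes 0.15 N m and stays where left, clamped too; bearing with 12 N on the rack it takes about 0.2 N m more (in proportion).
- lobe (a point): Centre of the knob's lobe, a polished, slippery steel disc of radius 20 mm, 3 to 23 mm above the bay floor, 12 mm off the knob's axis along the knob's x; so it reaches 20 + 12 cos(a) mm from the axis towards the rack. It first slides the rack lightly; it meets resistance, rack on stop, at a of about 1.6 to 0.9 rad; then 6 to 8 N per 0.1 rad.
- cam_grip (a point): Grip point of the knob's handle: on the turning axis, 72 mm above the bay floor. The handle is a black upright bar 14 mm thick (y) and 46 mm long (-15 to +31 mm along x, the long end over the lobe), 48 to 90 mm above the table. Axes turn with the knob: x to the lobe, z up; grip from above across its 14 mm.
- bottle_a: Bystander, leave alone: black ink bottle, 38 mm across, 115 mm tall, near the middle beyond dock and rack. Origin: centre of its underside.
- bottle_b: Bystander, leave alone: like bottle_a, at the left side. Origin: centre of its underside.
- jar: Bystander, leave alone: white screw jar 60 mm across, 55 mm tall, at the right side. Origin: centre of its underside.
- tape: Bystander, leave alone: roll of paper tape lying flat, 68 mm across, 22 mm high. Origin: centre of its underside.
- stick: Bystander, leave alone: flat wooden stick 150 by 18 by 4 mm. Origin: centre of its underside.
- machine: Bystander, leave alone: pen-shaped steel hand machine lying along y, 120 mm long, 34 mm thick. Origin: centre of its underside.
- cap: Bystander, leave alone: small yellow cup 24 mm across, 22 mm tall, between dock and rack, nearer the robot. Origin: centre of its underside.
Mind the look-alikes: they are no part of the job. Leave any green or turquoise look-alike of the part that bears rack_grip alone.

How it is judged:
By the outcome, as a careful person would: the job done as asked, in the order asked, and still so for the second after the job is handed in, with the robot touching nothing.
It also fails if it takes over 72 s, if anything falls off the work surface, if the arm or the gripper's body presses on something with over 40 N, if the wrist force passes 120 N, or if a joint passes its speed limit or range.

ROBOT

A 7-joint arm with a two-finger parallel gripper is mounted at the origin on the work surface. World frame = base frame: x ahead of the robot, y to its left, z up, the work surface at z = 0. Lengths are in m, angles in rad, forces in N, time in s.
With the tool pointing down it reaches from about 0.425 to 0.975 m from the base axis. Payload 16.7 kg.
Tool frame: the origin (TCP) lies at the very end of the fingers, on their centre line; the grasp point (between the pads) lies 19 mm behind it; x points along the fingers, z is the direction in which the jaws open and shut, and the axes are right-handed (so a half turn about x gives the same grasp; the last joint's range is limited). The gripper opens to 85 mm and grips with 20 to 120 N. Pads are 22 mm wide; open, the fingers measure 114 mm over their backs; the gripper's body (76 mm by 85 mm) begins 54 mm behind the grasp point. The pads swing forward as they close: fully open they stand 13 mm farther back than shut.
Start: joints at [-1.381, 0.426, 0.074, 1.606, -0.034, 1.111, -0.067], TCP at [0.224, 0.637, 0.231] pointing down, gripper open.
Joint ranges: [-2.85, 2.85], [-0.5, 2.14], [-1.23, 1.37], [0.21, 2.46], [-1.02, 4.16], [0.16, 2.05], [-2.73, 2.73]. Speed limits (rad/s): [1.89, 1.89, 2.39, 2.39, 3.01, 3.01, 3.01].

INTERFACE

Orientations are given as a rotation vector (axis times angle).
In Python, from plant import ctrl gives the robot as it stands. The module is installed in compiled form; this text tells all that it offers.
- The arm moves only by the shell command python3 -m inch 'ROWS' [FORCE]. ROWS is JSON, one flat list of numbers, 7 for each row, row after row: the shift along the world's x, y, z in mm, then the turn, a rotation vector about the world's x, y, z in degrees, then the finger opening in mm, from 0 to 85.4. In form: [dx, dy, dz, wx, wy, wz, fingers, dx, dy, dz, wx, wy, wz, fingers, ...]. A call has 1 to 10 rows; each row is the pose to reach, as a shift and turn from the pose commanded when the call began; what a row does not reach only later rows make up. A row lasts 1/12 s, in which the tool goes at most 41.7 mm and 7.16 degrees, less where a joint would pass 70% of its speed; a pose out of reach is approached as far as the arm can. A call with a gripper value outside its range is refused whole. The fingers move at their own pace and stop on an object; FORCE is the grip in N (left out, the last holds). Time passes only in rows, so rows that repeat a pose let the fingers close. It gives the time, the measured TCP pose, the force and the opening at its end, in the units of the state.
- ctrl.sense(): the state, without advancing time (a new reading comes with each control period).
- ctrl.snapshot(name): name is "side" or "top" or "wrist"; returns a dict with "color" (480x640x3 uint8, red, green, blue), "range_z" (480x640 float32, m along the optical axis (not along the pixel's ray), 0 where there is no reading), "fx", "fy", "cx", "cy" (pixels), "R" (3x3) and "t" (3): a world point X has camera coordinates R X + t. Camera axes: x right, y down, z forward; pixel columns grow to the right and rows downward; lengths in m; the calibration is good to about 2 mm. The wrist camera is an equidistant fisheye: a pixel r from the principal point sees the ray r / f radians off the axis. A picture is of the moment at which its call begins.
- ctrl.hand_in(): hands the job in, once; it reports no verdict.
The state is a dict: "t": time; "q": joint angles; "qd": joint speeds; "joint_torque": joint torques, N m; "eef_pos": TCP position; "eef_rot": TCP orientation; "ft_force": force on the tool from outside, world axes, zero at the start; "ft_torque": the same for the moment, N m; "width": finger opening in m.
Only numpy, scipy, OpenCV 4.12 (cv2) and the standard library are available. Lean on these libraries where they do the work, as an engineer would, in place of code of your own. Each camera call takes 0.05 s, during which the arm holds its last target.

## Working session

There is one attempt and no reset: what is moved stays moved. The work goes in short steps, Python scripts to look and compute and a shell command to move; the robot and the scene stay as the last step left them, time stands still between calls to the robot, and variables do not carry over. Pictures are saved under pics/ and viewed, and the job is handed in when it is done.

```bash
mkdir -p pics; ls
python3 - <<'E'
from plant import ctrl
import cv2,numpy as np,pickle
s=ctrl.sense()
print({k:np.round(v,3) for k,v in s.items()})
for n in("top","side","wrist"):
    d=ctrl.snapshot(n); cv2.imwrite(f"pics/{n}0.png",d["color"][:,:,::-1]); pickle.dump(d,open(f"{n}0.pkl","wb"))
    print(n,d["fx"],d["cx"],d["cy"],np.round(d["R"],3).tolist(),np.round(d["t"],3))
E
```

```text
pics
{'t': np.float64(0.0), 'q': array([-1.382,  0.427,  0.074,  1.607, -0.034,  1.111, -0.067]), 'qd': array([-0.001,  0.   , -0.   ,  0.   , -0.   , -0.   , -0.001]), 'joint_torque': array([-1.0000e-03, -9.4983e+01,  3.7600e+00, -4.6352e+01,  1.9000e-02,
        1.0000e-02, -0.0000e+00]), 'eef_pos': array([0.224, 0.636, 0.231]), 'eef_rot': array([-0.957,  1.352,  0.956]), 'ft_force': array([-0.279,  0.212,  0.113]), 'ft_torque': array([-0.004, -0.017, -0.047]), 'width': np.float64(0.085)}
top 528.7773478820493 325.07608864278905 232.45707837601512 [[0.025, -1.0, 0.001], [-0.989, -0.024, -0.143], [0.143, 0.003, -0.99]] [-0.009  0.556  1.277]
side 565.4243355685353 322.8522267761117 233.40459236714412 [[0.714, -0.7, 0.022], [-0.376, -0.411, -0.83], [0.59, 0.585, -0.557]] [-0.372  0.253  1.12 ]
wrist 371.64829954431775 320.54350852144927 236.98984208908144 [[0.332, 0.943, -0.002], [0.892, -0.313, 0.325], [0.306, -0.109, -0.946]] [-0.675 -0.042  0.379]
```

View pics/top0.png

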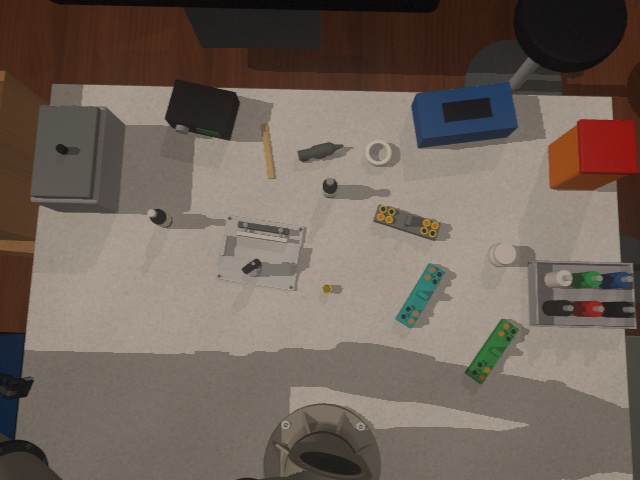

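View pics/side0.png

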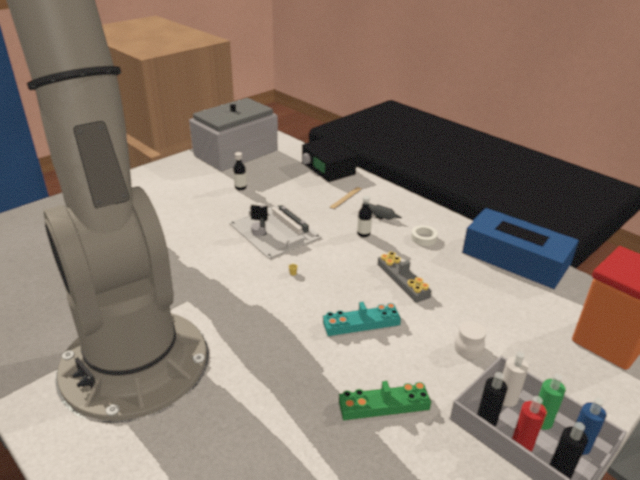

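View pics/wrist0.png

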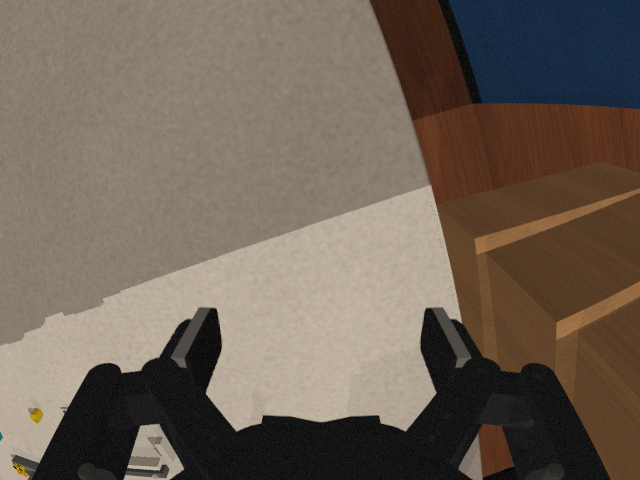

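The top view shows three possible racks: grey with yellow caps at (407,222), a turquoise look-alike at (421,295) and a green one at (492,351). The description fits the grey one. The dock is at (262,252), its knob at (252,266), its stop at (264,230), and the yellow cup at (327,289). I'll check a close crop and measure.

```bash
cat > h.py <<'E'
import numpy as np,cv2,pickle
def ray(d,u,v):
    x=np.array([(u-d["cx"])/d["fx"],(v-d["cy"])/d["fy"],1.0]); R=np.array(d["R"]);t=np.array(d["t"])
    return -R.T@t, R.T@x
def onz(d,u,v,z):
    c,r=ray(d,u,v); return c+r*(z-c[2])/r[2]
def pts(d):
    R=np.array(d["R"]);t=np.array(d["t"]); v,u=np.mgrid[:480,:640]; z=d["range_z"]
    P=np.stack([(u-d["cx"])/d["fx"]*z,(v-d["cy"])/d["fy"]*z,z],-1)
    return (P-t)@R
E
python3 - <<'E'
from h import *
d=pickle.load(open("top0.pkl","rb"))
im=d["color"][:,:,::-1]
a=cv2.resize(im[170:310,195:345],None,fx=4,fy=4,interpolation=cv2.INTER_CUBIC);cv2.imwrite("pics/dock_crop.png",a)
b=cv2.resize(im[190:260,360:460],None,fx=6,fy=6,interpolation=cv2.INTER_CUBIC);cv2.imwrite("pics/rack_crop.png",b)
P=pts(d)
for (u,v) in [(360,330),(350,220),(407,222),(410,215),(421,228),(252,266),(262,262),(264,228),(240,262)]: print(u,v,np.round(P[v,u],3))
E
```

```text
360 330 [ 0.318 -0.089 -0.001]
350 220 [ 0.594 -0.058  0.008]
407 222 [ 0.585 -0.197  0.055]
410 215 [ 0.603 -0.205  0.05 ]
421 228 [ 0.576 -0.237  0.023]
252 266 [0.464 0.176 0.088]
262 262 [0.482 0.163 0.003]
264 228 [0.566 0.159 0.026]
240 262 [ 0.481  0.22  -0.003]
```

View pics/dock_crop.png

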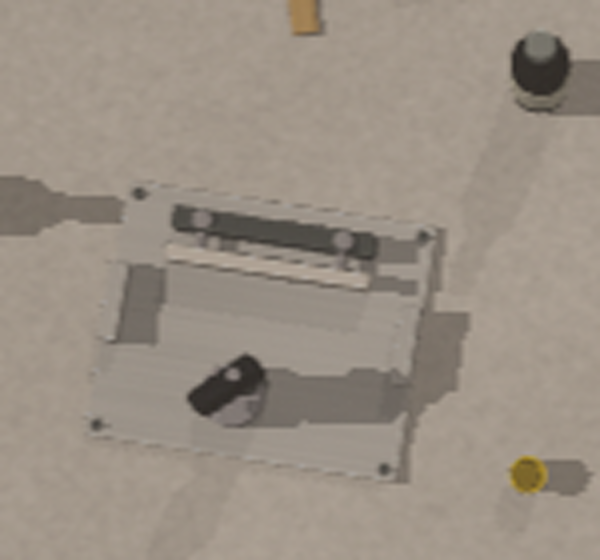

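View pics/rack_crop.png

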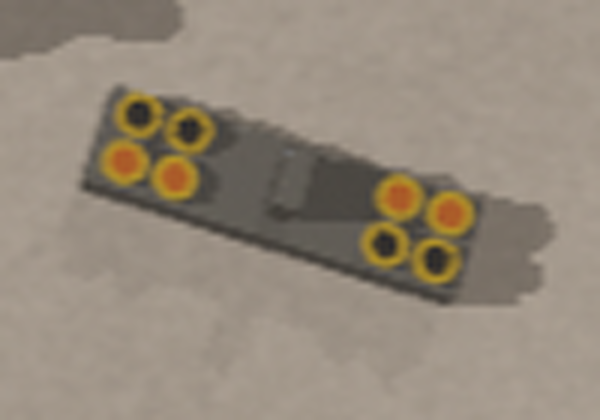

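Crops: the grey rack with a grey tab and yellow caps is at about (407,222), confirming the choice. In the dock crop the knob's long handle end (lobe side) points lower left, the stop pad is white, and four screws mark the base corners. Next I'll measure these.

Run:
```python
from h import *
d=pickle.load(open("top0.pkl","rb"))
im=d["color"]; hsv=cv2.cvtColor(im,cv2.COLOR_RGB2HSV)
# rack caps: from crop
caps=[(138,114),(189,130),(124,161),(175,178),(399,197),(450,213),(385,244),(436,261)]
W=np.array([onz(d,(x+.5)/6-.5+360,(y+.5)/6-.5+190,.033) for x,y in caps])
c=W.mean(0); ax=W[:4].mean(0)-W[4:].mean(0); print("rack c",c,"yaw of y axis",np.degrees(np.arctan2(ax[1],ax[0])),np.linalg.norm(ax), np.linalg.norm(W[0]-W[2]))
print("tab top",onz(d,(292+.5)/6-.5+360,(181+.5)/6-.5+190,.055))
S=[(139,193),(424,236),(384,469),(97,425)]
S=np.array([onz(d,(x+.5)/4-.5+195,(y+.5)/4-.5+170,.006) for x,y in S]);print("screws",S.round(4),S.mean(0))
for i in range(4): e=S[(i+1)%4]-S[i];print(np.linalg.norm(e),np.degrees(np.arctan2(e[1],e[0])))
P=pts(d)
# handle points
m=(P[...,2]>.075)&(P[...,2]<.1)&(abs(P[...,0]-.47)<.06)&(abs(P[...,1]-.18)<.06)
v,u=np.where(m);r=cv2.minAreaRect(np.c_[u,v].astype(np.float32));print(r,m.sum())
h=im[...,:].max(2)<60; hh=np.zeros_like(h);hh[255:277,238:264]=h[255:277,238:264]
v,u=np.where(hh);H=np.array([onz(d,a,b,.09) for a,b in zip(u,v)]);r=cv2.minAreaRect((H[:,:2]*1000).astype(np.float32));print("handle",r,len(u)); print(cv2.boxPoints(r))
# pad
for q in [(168,247),(368,276),(366,287),(165,258)]: print("pad",onz(d,(q[0]+.5)/4-.5+195,(q[1]+.5)/4-.5+170,.029).round(4))
print("cup",onz(d,(528+.5)/4-.5+195,(474+.5)/4-.5+170,.022).round(4))
```

```text
rack c [ 0.59172217 -0.20120699  0.033     ] yaw of y axis 73.43017854410395 0.11403682667378161 0.020959169756102323
tab top [ 0.59058829 -0.1999619   0.055     ]
screws [[0.5926 0.251  0.006 ]
 [0.5692 0.0675 0.006 ]
 [0.4204 0.088  0.006 ]
 [0.4436 0.27   0.006 ]] [0.50645134 0.16914435 0.006     ]
0.18499418316877383 -97.25449036048641
0.15024989267231992 172.14079082762774
0.18345602301824848 82.74194130730105
0.15023010633957173 -7.272643476547256
((250.8845977783203, 265.5769348144531), (6.379051685333252, 19.691856384277344), 56.30992889404297) 127
handle ((463.7425537109375, 177.5474395751953), (17.290077209472656, 43.7379035949707), 35.51823806762695) 116
[[444.00107 190.3248 ]
 [469.4111  154.72519]
 [483.48404 164.77008]
 [458.074   200.36969]]
pad [0.5548 0.2268 0.029 ]
pad [0.5396 0.1006 0.029 ]
pad [0.5326 0.1016 0.029 ]
pad [0.5478 0.2283 0.029 ]
cup [ 0.4189 -0.0026  0.022 ]
```

Run:
```python
from h import *
from scipy.spatial.transform import Rotation as R
from plant import ctrl
s=ctrl.sense();M=R.from_rotvec(s["eef_rot"]).as_matrix();print(M.round(3),"jaw yaw",np.degrees(np.arctan2(M[1,2],M[0,2])))
d=pickle.load(open("side0.pkl","rb"));im=d["color"][:,:,::-1]
cv2.imwrite("pics/side_crop.png",cv2.resize(im[190:265,220:330],None,fx=7,fy=7,interpolation=cv2.INTER_CUBIC))
cv2.imwrite("pics/side_crop2.png",cv2.resize(im[240:310,365:445],None,fx=7,fy=7,interpolation=cv2.INTER_CUBIC))
w=pickle.load(open("wrist0.pkl","rb"));Rw=np.array(w["R"]);c=-Rw.T@np.array(w["t"]);print("wristcam",c,"in tool",M.T@(c-s["eef_pos"]))
print("cam axis in tool",M.T@Rw.T[:,2], M.T@Rw.T[:,0])
```

```text
[[-0.    -0.943  0.332]
 [-0.001  0.332  0.943]
 [-1.    -0.    -0.001]] jaw yaw 70.5853131051216
wristcam [0.14506118 0.66470239 0.37086063] in tool [-0.14012273  0.08413397  0.00028801]
cam axis in tool [ 9.45887477e-01 -3.24494458e-01 -4.76369138e-04] [7.08297319e-04 5.96622304e-04 9.99999571e-01]
```

View pics/side_crop.png

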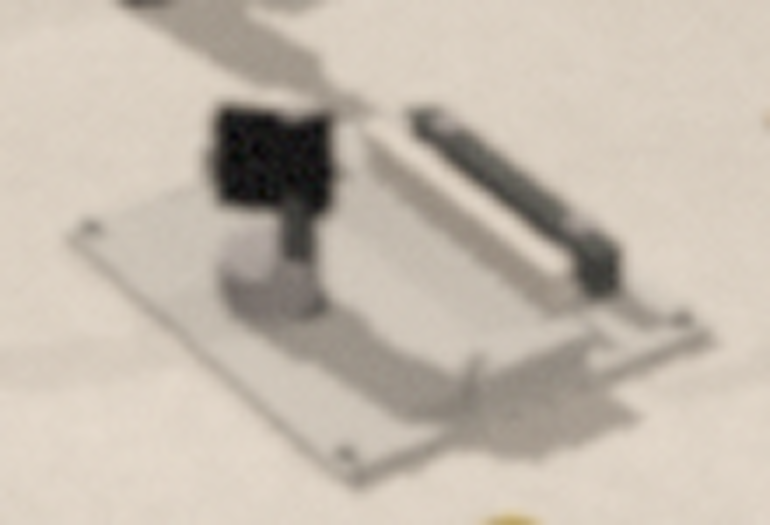

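View pics/side_crop2.png

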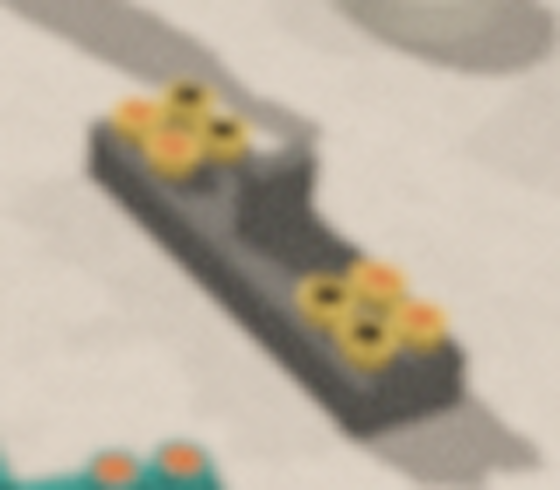

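Side view agrees: the knob's lobe is on the near-left of the dock, the bay is empty, and the rack's tab is upright. I'll move over the dock for a close wrist look before going to the rack.

```bash
python3 -m inch '[236,-456,0,0,0,12,85,236,-456,0,0,0,12,85,236,-456,0,0,0,12,85,236,-456,0,0,0,12,85,236,-456,0,0,0,12,85,236,-456,0,0,0,12,85,236,-456,0,0,0,12,85,236,-456,0,0,0,12,85,236,-456,0,0,0,12,85,236,-456,0,0,0,12,85]' 40
```

```text
t: 0.98
eef_pos: [0.4162, 0.2645, 0.2314]
eef_rot: [-1.113, 1.267, 1.114]
ft_force: [1.7, 1.8, -0.2]
width: 0.0851
```

```bash
python3 -m inch '[44,-85,0,0,0,0,85,44,-85,0,0,0,0,85,44,-85,0,0,0,0,85,44,-85,0,0,0,0,85,44,-85,0,0,0,0,85]'
cat > snap.py <<'E'
import sys
from h import *
from plant import ctrl
n,tag=sys.argv[1:3]
d=ctrl.snapshot(n);cv2.imwrite(f"pics/{tag}.png",d["color"][:,:,::-1]);pickle.dump(d,open(tag+".pkl","wb"))
s=ctrl.sense();print({k:np.round(s[k],4).tolist() for k in("t","eef_pos","eef_rot","ft_force","ft_torque","width")})
E
python3 snap.py wrist w1
```

```text
t: 1.4
eef_pos: [0.46, 0.181, 0.2313]
eef_rot: [-1.112, 1.269, 1.112]
ft_force: [0.1, 0.3, 0.3]
width: 0.0849
{'t': 1.45, 'eef_pos': [0.4596, 0.182, 0.2312], 'eef_rot': [-1.1131, 1.2678, 1.1136], 'ft_force': [-0.9353, 0.851, -0.0702], 'ft_torque': [0.0286, 0.0332, 0.0064], 'width': 0.0854}
```

View pics/w1.png

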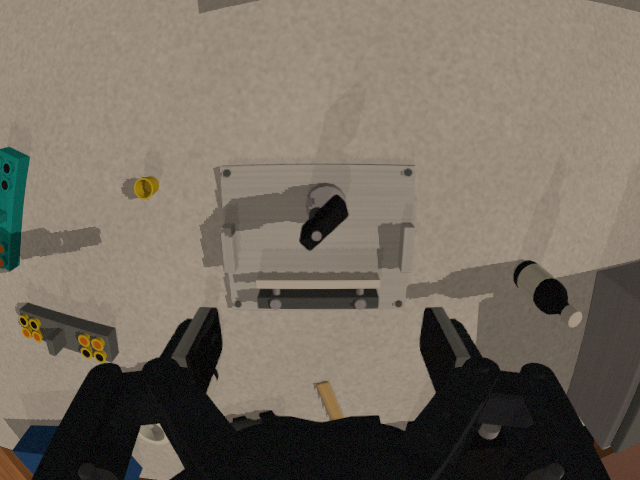

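The wrist view shows the whole dock: screws at (227,173), (408,172), (398,304) and (238,304), cheeks at (228,244) and (407,247), pad at (318,284), handle at (324,222). The handle's long end is upper right over the lobe.

```bash
cat >> h.py <<'E'
def wray(d,u,v):
    K=np.array([[d["fx"],0,d["cx"]],[0,d["fy"],d["cy"]],[0,0,1.]])
    x=cv2.fisheye.undistortPoints(np.array([[[u,v]]],float),K,np.zeros(4))[0,0]
    R=np.array(d["R"]);t=np.array(d["t"]);return -R.T@t,R.T@np.array([x[0],x[1],1.])
def wz(d,u,v,z):
    c,r=wray(d,u,v);return c+r*(z-c[2])/r[2]
E
python3 - <<'E'
from h import *
d=pickle.load(open("w1.pkl","rb"));im=d["color"][:,:,::-1]
cv2.imwrite("pics/w1c.png",cv2.resize(im[155:315,210:420],None,fx=3.8,fy=3.8,interpolation=cv2.INTER_CUBIC))
E
```

```text
(no output)
```

View pics/w1c.png

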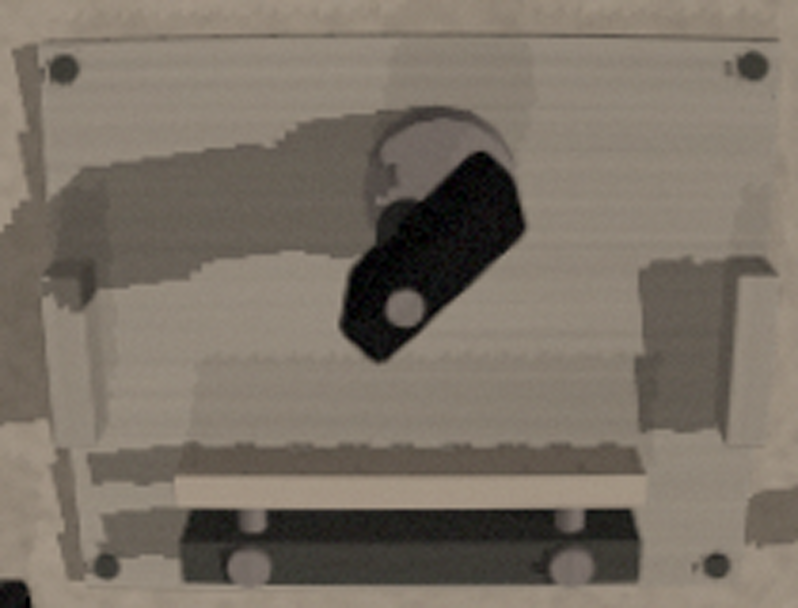

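Run:
```python
from h import *
d=pickle.load(open("w1.pkl","rb"))
f=lambda x,y,z: wz(d,(x+.5)/3.8-.5+210,(y+.5)/3.8-.5+155,z)
S=np.array([f(*p,.006) for p in [(105,566),(717,565),(752,66),(63,69)]]);print(S.round(4))
for i in range(4): e=S[(i+1)%4]-S[i];print(np.linalg.norm(e).round(4),np.degrees(np.arctan2(e[1],e[0])))
print("screw mean",S.mean(0))
dx=(S[0]+S[1]-S[2]-S[3])[:2];yaw=np.arctan2(dx[1],dx[0]);print("yaw",np.degrees(yaw))
c,s=np.cos(yaw),np.sin(yaw);Rm=np.array([[c,s],[-s,c]]);O=S.mean(0)[:2]
D=lambda p:(1000*(Rm@(p[:2]-O))).round(1)
print("cheek L bot",D(f(101,440,.006)),"R bot",D(f(722,440,.006)))
print("cheek L bot",D(f(93,305,.006)),"R",D(f(722,440,.006)), "tops",D(f(83,440,.024)),D(f(737,440,.024)))
for p in [(177,475),(645,475),(645,508),(177,508)]: print("pad top",D(f(*p,.029)))
hp=[(484,152),(524,228),(381,361),(342,325),(350,268),(512,176)]
for p in hp: print("handle",D(f(*p,.09)))
print("dot",D(f(405,308,.09)))
im=d["color"];m=np.zeros((480,640),np.uint8);m[190:255,290:355]=(im.max(2)<30)[190:255,290:355]
n,l,st,ce=cv2.connectedComponentsWithStats(m);k=1+st[1:,4].argmax();v,u=np.where(l==k)
H=np.array([D(wz(d,a,b,.09)) for a,b in zip(u,v)],np.float32);print(cv2.minAreaRect(H));print(cv2.boxPoints(cv2.minAreaRect(H)))
for p in [(435,106),(370,165)]: print("lobe rim",D(f(*p,.029)))
```

```text
[[0.5682 0.0712 0.006 ]
 [0.5915 0.2532 0.006 ]
 [0.4437 0.2718 0.006 ]
 [0.4204 0.0902 0.006 ]]
0.1835 82.68686816730306
0.149 172.83283798040938
0.1831 -97.29884704414494
0.149 -7.332664090272195
screw mean [0.50595519 0.17162144 0.006     ]
yaw -7.249900247133165
cheek L bot [ 32.8 -88.9] R bot [33.4 89.9]
cheek L bot [ -8.2 -87.7] R [33.4 89.9] tops [ 24.8 -89.5] [25.4 89.9]
pad top [ 32.7 -62.8]
pad top [33.1 63.9]
pad top [43.2 64.5]
pad top [ 42.8 -63.5]
handle [-68.9  16.6]
handle [-52.8  25. ]
handle [-23.5  -4.9]
handle [-31.7 -13.1]
handle [-44.3 -11.1]
handle [-63.9  22.4]
dot [-35.4   0.3]
((-47.64080047607422, 3.9055328369140625), (22.51419448852539, 47.65519332885742), 44.153324127197266)
[[-72.31537   13.15984 ]
 [-39.119675 -21.03173 ]
 [-22.966232  -5.348774]
 [-56.161926  28.842796]]
lobe rim [-67.2   7.2]
lobe rim [-52.3  -9. ]
```

Run:
```python
from h import *
d=pickle.load(open("w1.pkl","rb"));T=pickle.load(open("top0.pkl","rb"))
f=lambda x,y,z: wz(d,(x+.5)/3.8-.5+210,(y+.5)/3.8-.5+155,z)
g=lambda x,y,z: onz(T,(x+.5)/4-.5+195,(y+.5)/4-.5+170,z)
yaw=np.radians(-7.3);c,s=np.cos(yaw),np.sin(yaw);Rm=np.array([[c,s],[-s,c]])
Dw=lambda p:(1000*(Rm@(p[:2]-np.array([.50596,.17162])))).round(1)
Dt=lambda p:(1000*(Rm@(p[:2]-np.array([.50645,.16914])))).round(1)
print("cheek w",Dw(f(757,275,.024)),Dw(f(755,443,.024)),Dw(f(745,258,.006)))
print("dot w",Dw(f(405,308,.09)),"t",Dt(g(232,375,.09)))
print("pad t",[Dt(g(*q,.029)).tolist() for q in [(168,247),(368,276),(366,287),(165,258)]])
# base edges
print("base w near edge",Dw(f(400,38,.006)),"far",Dw(f(400,586,.006)), "left",Dw(f(45,150,.006)))
P=pts(T);z=P[...,2];import itertools
cv2.imwrite("pics/t4.png",cv2.resize(T["color"][205:300,212:312,::-1],None,fx=6,fy=6,interpolation=cv2.INTER_CUBIC))
```

```text
cheek w [-22.   91.8] [26.3 95.1] [-21.2  92.6]
dot w [-35.5   0.2] t [-36.4   0.9]
pad t [[40.7, 63.3], [41.6, -63.7], [34.5, -63.6], [33.5, 64.0]]
base w near edge [-81.   -1.7] far [80.1 -3.1] left [-52.5 -98.1]
```

View pics/t4.png

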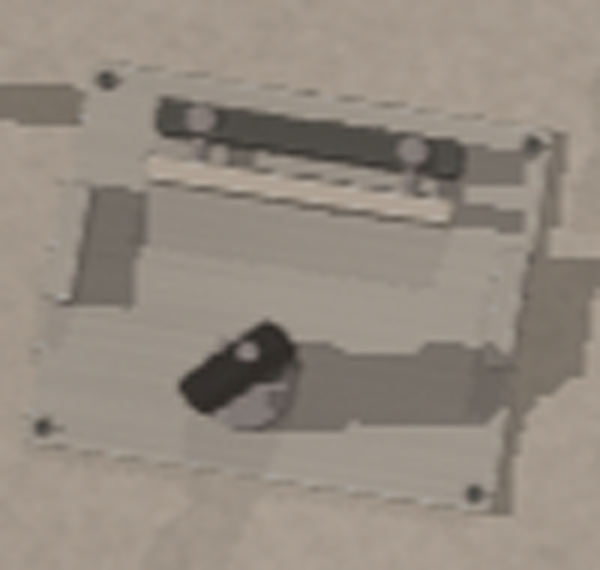

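Dock yaw is -7.3°. The bay sits about 2.5 mm on +x of the screw centre: (0.509,0.170) averaged over both cameras. The rest face is about 30 mm out and a is about 2.33. Now to the rack, looking on the way.

```bash
python3 -m inch '[90,-371,0,0,0,-9,85,90,-371,0,0,0,-9,85,90,-371,0,0,0,-9,85,90,-371,0,0,0,-9,85,90,-371,0,0,0,-9,85,90,-371,0,0,0,-9,85,90,-371,0,0,0,-9,85,90,-371,0,0,0,-9,85,90,-371,0,0,0,-9,85,90,-371,0,0,0,-9,85]'; python3 -m inch '[0,0,0,0,0,0,85,0,0,0,0,0,0,85,0,0,0,0,0,0,85]'; python3 snap.py wrist w2
```

```text
t: 2.28
eef_pos: [0.5504, -0.1948, 0.2313]
eef_rot: [-0.995, 1.334, 0.991]
ft_force: [-1.4, -0.2, 0.8]
width: 0.0849
t: 2.53
eef_pos: [0.5501, -0.1875, 0.231]
eef_rot: [-0.997, 1.33, 0.998]
ft_force: [-0.4, 0.1, 0.2]
width: 0.0848
{'t': 2.5833, 'eef_pos': [0.5501, -0.1874, 0.2311], 'eef_rot': [-0.997, 1.33, 0.9982], 'ft_force': [-0.1743, -0.1818, -0.7093], 'ft_torque': [0.0061, 0.0428, -0.0443], 'width': 0.0852}
```

View pics/w2.png

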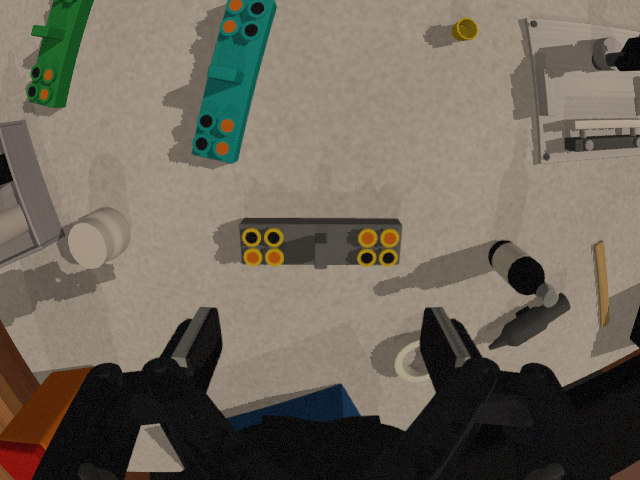

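The wrist view shows the grey rack at (320,245) with its tab at (320,242–265), and the turquoise look-alike at (225,75). Measuring the rack from its caps.

Run:
```python
from h import *
from scipy.spatial.transform import Rotation as R
d=pickle.load(open("w2.pkl","rb"));im=d["color"];hsv=cv2.cvtColor(im,cv2.COLOR_RGB2HSV)
m=cv2.inRange(hsv,(5,120,90),(32,255,255));roi=np.zeros_like(m);roi[222:275,235:405]=m[222:275,235:405]
c,_=cv2.findContours(roi,cv2.RETR_EXTERNAL,cv2.CHAIN_APPROX_NONE)
C=[cv2.minEnclosingCircle(k) for k in c if len(k)>12];print([(round(a[0],1),round(a[1],1),round(r,1)) for a,r in C])
W=np.array([wz(d,*a,.033) for a,r in C]);print(W.round(4),W.mean(0))
L=np.array([w for (a,r),w in zip(C,W) if a[0]<320]);Rr=np.array([w for (a,r),w in zip(C,W) if a[0]>320]);e=Rr.mean(0)-L.mean(0);print(np.degrees(np.arctan2(e[1],e[0])),np.linalg.norm(e))
M=R.from_rotvec([-0.997,1.33,.9982]).as_matrix();print("jaw",np.degrees(np.arctan2(M[1,2],M[0,2])), M[:,0])
cv2.imwrite("pics/w2c.png",cv2.resize(im[205:285,225:415,::-1],None,fx=4,fy=4,interpolation=cv2.INTER_CUBIC))
```

```text
[(387.8, 247.2, 19.2), (366.5, 247.0, 19.2), (273.5, 246.9, 19.2), (252.0, 246.5, 18.9)]
[[ 0.6093 -0.1356  0.033 ]
 [ 0.6031 -0.1559  0.033 ]
 [ 0.5777 -0.243   0.033 ]
 [ 0.5713 -0.2634  0.033 ]] [ 0.59035251 -0.19946843  0.033     ]
73.55509978269167 0.11205429530321322
jaw 73.73883858508214 [-2.82639364e-04  6.90173641e-04 -9.99999722e-01]
```

View pics/w2c.png

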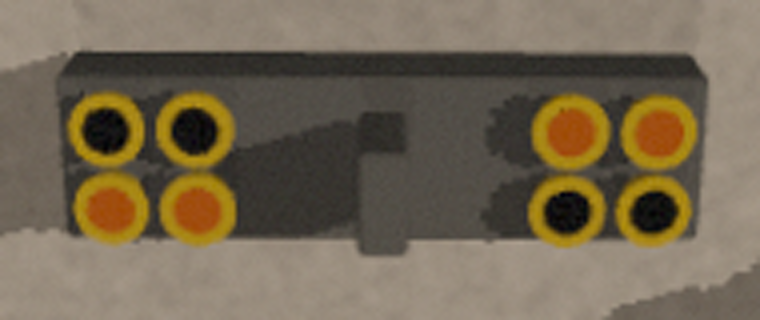

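Both cameras agree on the rack to about 2 mm, (0.591,-0.200), with the jaw aligned. I'll pre-close to 30 mm so the fingers pass between the caps, then descend.

```bash
python3 -m inch '[41,-12.5,0,0,0,0,30,41,-12.5,-40,0,0,0,30,41,-12.5,-80,0,0,0,30,41,-12.5,-120,0,0,0,30,41,-12.5,-140,0,0,0,30,41,-12.5,-140,0,0,0,30,41,-12.5,-140,0,0,0,30]' 40; python3 snap.py wrist w3
```

```text
t: 3.17
eef_pos: [0.5908, -0.2008, 0.0912]
eef_rot: [-0.996, 1.332, 0.998]
ft_force: [0.7, -0.8, 1.4]
width: 0.0299
{'t': 3.2167, 'eef_pos': [0.5916, -0.2013, 0.0926], 'eef_rot': [-0.9969, 1.3301, 0.9957], 'ft_force': [-0.0436, 0.5283, 0.2502], 'ft_torque': [-0.0292, -0.0434, 0.0159], 'width': 0.0295}
```

View pics/w3.png

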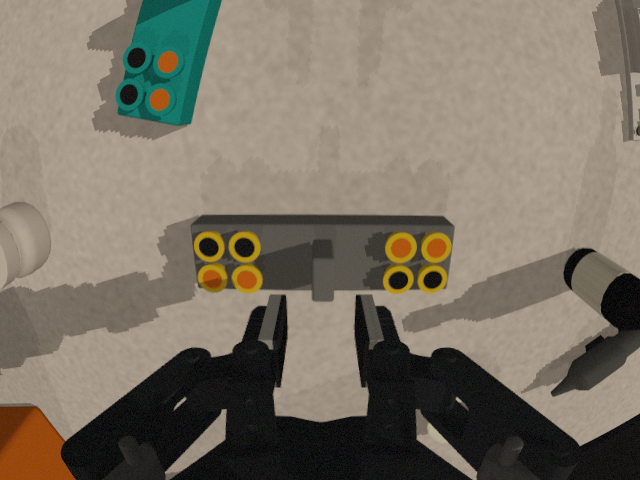

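The fingers straddle the tab: gap middle at (321,330), tab at (322,270). Descending and gripping.

```bash
python3 -m inch '[0,0,-25,0,0,0,30,0,0,-45,0,0,0,30,0,0,-63,0,0,0,30,0,0,-63,0,0,0,30,0,0,-63,0,0,0,30]' 40; python3 snap.py wrist w4
```

```text
t: 3.63
eef_pos: [0.5917, -0.2019, 0.0299]
eef_rot: [-0.996, 1.33, 0.995]
ft_force: [0.9, 0.5, 0.4]
width: 0.0299
{'t': 3.6833, 'eef_pos': [0.5921, -0.2021, 0.0305], 'eef_rot': [-0.997, 1.3294, 0.9941], 'ft_force': [-0.5391, 0.4584, 0.3286], 'ft_torque': [-0.0145, -0.0251, -0.0292], 'width': 0.0299}
```

View pics/w4.png

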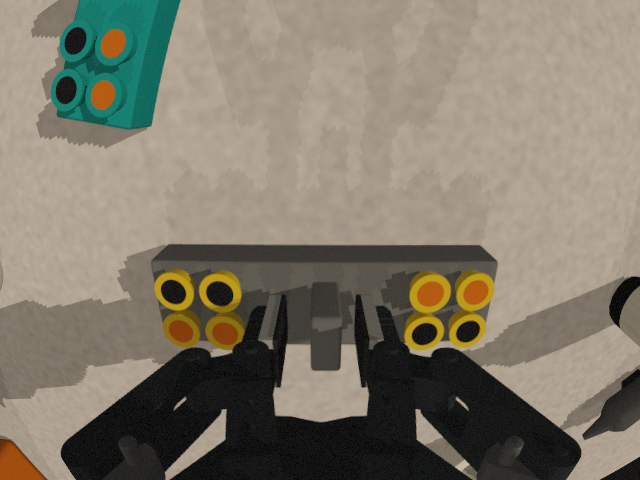

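The tab (325,325) stands between both pads, clear of the caps. Gripping.

```bash
python3 -m inch '[0,0,0,0,0,0,5,0,0,0,0,0,0,5,0,0,0,0,0,0,5,0,0,0,0,0,0,5,0,0,0,0,0,0,5]' 50; python3 -m inch '[0,0,10,0,0,0,5,0,0,25,0,0,0,5,0,0,50,0,0,0,5,0,0,50,0,0,0,5]'; python3 snap.py wrist w5
```

```text
t: 4.1
eef_pos: [0.5921, -0.2021, 0.0304]
eef_rot: [-0.997, 1.329, 0.994]
ft_force: [-2.7, 2.0, 13.2]
width: 0.0112
t: 4.43
eef_pos: [0.5929, -0.203, 0.0833]
eef_rot: [-0.998, 1.328, 0.991]
ft_force: [1.8, -0.4, -2.0]
width: 0.0111
{'t': 4.4833, 'eef_pos': [0.5924, -0.2025, 0.0815], 'eef_rot': [-0.9978, 1.3281, 0.9924], 'ft_force': [-0.8288, 0.432, -2.8775], 'ft_torque': [-0.0373, 0.0062, 0.0434], 'width': 0.011}
```

View pics/w5.png

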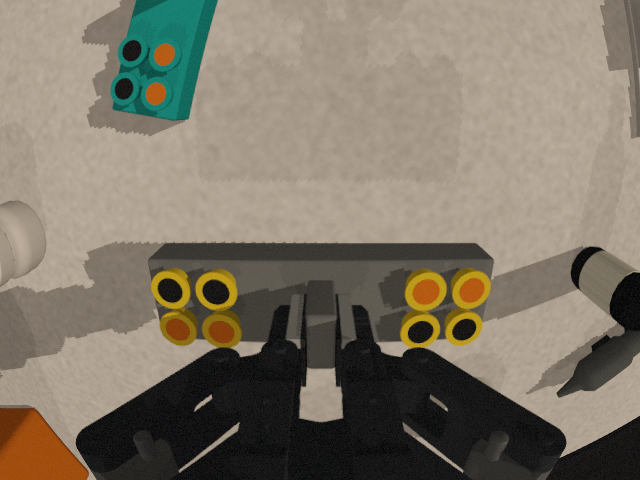

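The rack is lifted and held level: its edges are parallel in view and the cast shadow has separated. Measuring the rack in the hand relative to the TCP.

```bash
cat > rk.py <<'E'
from h import *
import sys
from scipy.spatial.transform import Rotation as R
tag,z=sys.argv[1],float(sys.argv[2])
d=pickle.load(open(tag+".pkl","rb"));im=d["color"];hsv=cv2.cvtColor(im,cv2.COLOR_RGB2HSV)
m=cv2.inRange(hsv,(5,110,60),(32,255,255));roi=np.zeros_like(m);roi[240:365,140:505]=m[240:365,140:505]
c,_=cv2.findContours(roi,cv2.RETR_EXTERNAL,cv2.CHAIN_APPROX_NONE)
H=np.vstack([cv2.convexHull(k).reshape(-1,2) for k in c if len(k)>12]).astype(float)
print([tuple(np.round(k.reshape(-1,2).mean(0))) for k in c if len(k)>12])
# front cap rims rows
W=np.array([wz(d,*a,z) for a in H]);
p=np.array(eval(sys.argv[3]));M=R.from_rotvec(eval(sys.argv[4])).as_matrix()
T=(W-p)@M; print("tool y",T[:,1].min(),T[:,1].max(),"z",T[:,2].min(),T[:,2].max())
r=cv2.minAreaRect((T[:,1:]*1000).astype(np.float32));print(r, "jaw yaw",np.degrees(np.arctan2(M[1,2],M[0,2])))
E
python3 rk.py w5 .084 "[0.5924,-0.2025,0.0815]" "[-0.9978,1.3281,0.9924]"; python3 rk.py w4 .033 "[0.5921,-0.2021,0.0305]" "[-0.997,1.3294,0.9941]"
```

```text
[(np.float64(422.0), np.float64(308.0)), (np.float64(219.0), np.float64(308.0)), (np.float64(466.0), np.float64(306.0)), (np.float64(175.0), np.float64(306.0))]
tool y -0.019421559979101867 0.021589161602299702 z -0.07697987270318823 0.07686938223784288
((1.0921611785888672, -0.0539398193359375), (153.84925842285156, 41.00825119018555), 89.99188232421875) jaw yaw 73.58110510306949
[(np.float64(426.0), np.float64(310.0)), (np.float64(470.0), np.float64(308.0)), (np.float64(223.0), np.float64(309.0)), (np.float64(178.0), np.float64(308.0))]
tool y -0.017947764875998924 0.02315391363596774 z -0.07356518068754841 0.07801215728911054
((2.5878944396972656, 2.2452239990234375), (40.82027816772461, 151.59632873535156), 0.15860120952129364) jaw yaw 73.59968041994874
```

The rack is centred in the hand within 1 mm. The grip also showed the wrist view reading about 2 mm high along y and the top view about 1 mm, so I take the bay at (0.509,0.169). Lifting and carrying.

```bash
python3 -m inch '[0,0,40,0,0,0,5,0,0,80,0,0,0,5,-10,40,110,0,0,2,5,-20,80,110,0,0,4,5,-28,120,110,0,0,6,5,-37,160,110,0,0,8,5,-46,200,110,0,0,9.1,5,-54,240,110,0,0,9.1,5,-63,280,110,0,0,9.1,5,-72,320,110,0,0,9.1,5]'; python3 -m inch '[-6,25,0,0,0,0,5,-11,51,0,0,0,0,5,-11,51,0,0,0,0,5,-11,51,0,0,0,0,5,-11,51,0,0,0,0,5]';python3 snap.py wrist w6
```

```text
t: 5.32
eef_pos: [0.5184, 0.1169, 0.1885]
eef_rot: [-1.114, 1.267, 1.115]
ft_force: [1.2, 0.1, -3.4]
width: 0.0111
t: 5.73
eef_pos: [0.5084, 0.1655, 0.1883]
eef_rot: [-1.115, 1.267, 1.114]
ft_force: [-0.1, -1.2, -2.0]
width: 0.0112
{'t': 5.7833, 'eef_pos': [0.5086, 0.1651, 0.1883], 'eef_rot': [-1.114, 1.2677, 1.1136], 'ft_force': [-0.7252, -0.5655, -2.6707], 'ft_torque': [-0.0321, -0.0284, -0.0264], 'width': 0.0113}
```

View pics/w6.png

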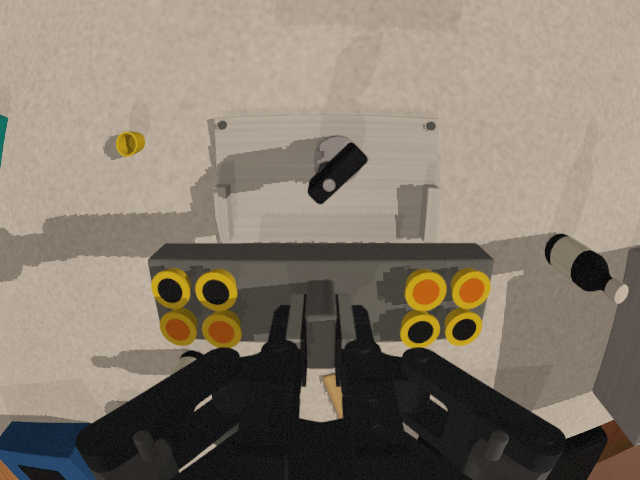

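Rack is above the dock: knob at (335,172), left cheek (224,190), right cheek (430,190), and the rack's ends in line with the cheeks. Lowering to just above the cheeks.

```bash
python3 -m inch '[1,4,-35,0,0,0,5,1,4,-70,0,0,0,5,1,4,-100,0,0,0,5,1,4,-115,0,0,0,5,1,4,-115,0,0,0,5,1,4,-115,0,0,0,5]';python3 snap.py wrist w7; python3 snap.py top t7
python3 - <<'E'
from h import *
d=pickle.load(open("t7.pkl","rb"))["color"][:,:,::-1]
cv2.imwrite("pics/t7c.png",cv2.resize(d[200:300,205:315],None,fx=5,fy=5,interpolation=cv2.INTER_CUBIC))
E
```

```text
t: 6.28
eef_pos: [0.5096, 0.1688, 0.0732]
eef_rot: [-1.114, 1.269, 1.113]
ft_force: [0.4, 0.2, -2.1]
width: 0.011
{'t': 6.3333, 'eef_pos': [0.5101, 0.1693, 0.0741], 'eef_rot': [-1.1137, 1.2674, 1.1131], 'ft_force': [-0.0908, -1.0589, -2.0899], 'ft_torque': [0.0728, -0.0103, -0.0223], 'width': 0.0111}
{'t': 6.3833, 'eef_pos': [0.5104, 0.1698, 0.0746], 'eef_rot': [-1.1139, 1.266, 1.1132], 'ft_force': [0.05, 0.0899, -2.2557], 'ft_torque': [-0.0133, -0.0522, 0.0178], 'width': 0.0116}
```

View pics/w7.png

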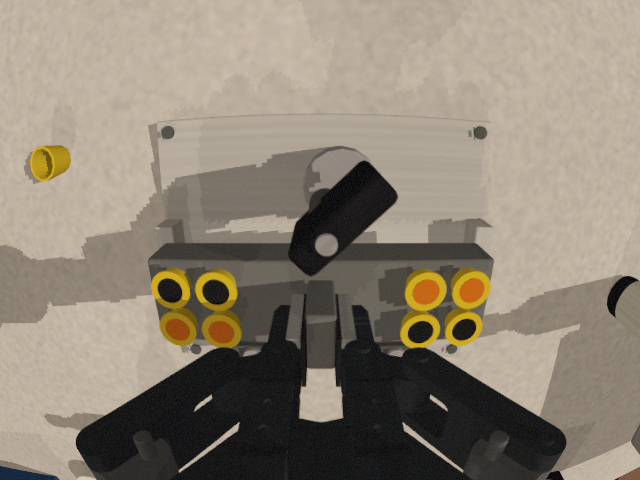

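View pics/t7c.png

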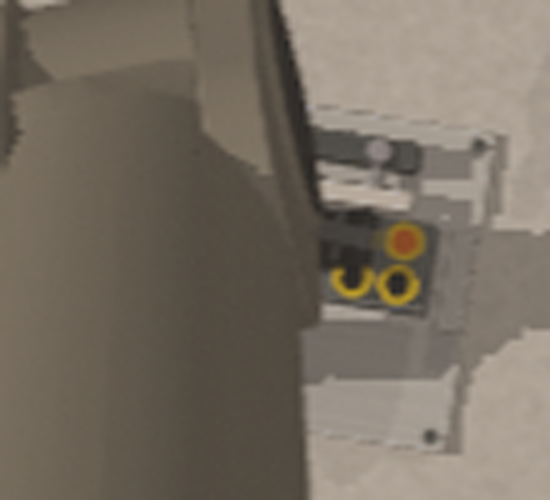

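Symmetry check in the wrist view: cheek/screw midline at column 324, rack at 321, so I shift about +1.5 mm in y. On re-reading, the rack slid 2 mm into the grip on closing, so the uncorrected camera values were right. Lowering.

```bash
python3 -m inch '[0,1.5,-10,0,0,0,5,0,1.5,-20,0,0,0,5,0,1.5,-28,0,0,0,5,0,1.5,-33,0,0,0,5,0,1.5,-33,0,0,0,5,0,1.5,-33,0,0,0,5]';python3 snap.py wrist w8
```

```text
t: 6.88
eef_pos: [0.5093, 0.1715, 0.0399]
eef_rot: [-1.115, 1.268, 1.115]
ft_force: [0.2, 0.4, -2.3]
width: 0.0112
{'t': 6.9333, 'eef_pos': [0.5095, 0.1716, 0.0402], 'eef_rot': [-1.1147, 1.2673, 1.1146], 'ft_force': [0.3404, -0.3925, -2.0534], 'ft_torque': [0.0423, -0.0025, -0.0226], 'width': 0.0114}
```

View pics/w8.png

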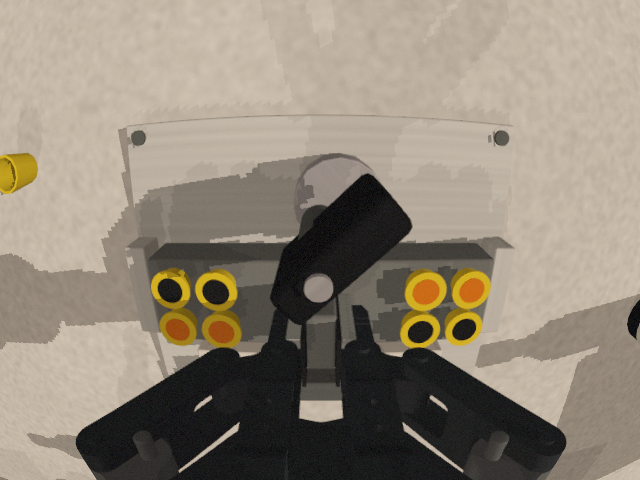

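The rack sits between the cheeks, (150–492) centred against the cheeks at (140,245) and (502,245), with no lateral force. Lowering the last few mm.

```bash
python3 -m inch '[0,0,-2,0,0,0,5,0,0,-3.5,0,0,0,5,0,0,-4,0,0,0,5,0,0,-4,0,0,0,5]'
```

```text
t: 7.27
eef_pos: [0.5096, 0.1717, 0.0365]
eef_rot: [-1.115, 1.267, 1.115]
ft_force: [-0.1, 1.4, -0.6]
width: 0.0111
```

```bash
python3 -m inch '[0,0,-0.6,0,0,0,5,0,0,-0.6,0,0,0,5]'; python3 -m inch '[0,0,0,0,0,0,30,0,0,0,0,0,0,30,0,0,0,0,0,0,30,0,0,0,0,0,0,30]'; python3 snap.py wrist w9
```

```text
t: 7.43
eef_pos: [0.5096, 0.1717, 0.0364]
eef_rot: [-1.114, 1.267, 1.115]
ft_force: [-7.0, -1.3, 15.2]
width: 0.0112
t: 7.77
eef_pos: [0.5095, 0.1717, 0.0357]
eef_rot: [-1.115, 1.267, 1.115]
ft_force: [0.8, -0.2, -0.2]
width: 0.0301
{'t': 7.8167, 'eef_pos': [0.5095, 0.1717, 0.0357], 'eef_rot': [-1.1147, 1.2669, 1.1146], 'ft_force': [0.3126, -0.7313, 0.0848], 'ft_torque': [-0.0315, -0.0041, -0.0207], 'width': 0.0302}
```

View pics/w9.png

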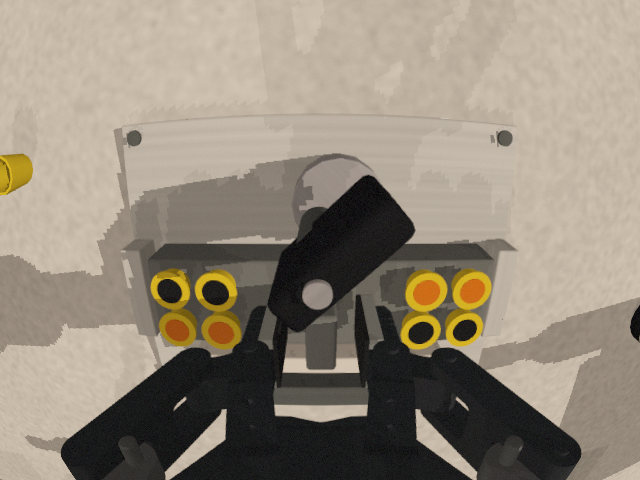

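Rack released in the bay (fingers 30 mm, no force). Rising straight up and looking.

```bash
python3 -m inch '[0,0,20,0,0,0,30,0,0,60,0,0,0,30,0,0,100,0,0,0,30,0,0,140,0,0,0,30,-30,0,180,0,0,0,30,-60,0,180,0,0,0,30,-60,0,180,0,0,0,30,-60,0,180,0,0,0,30]'; python3 snap.py wrist w10
```

```text
t: 8.48
eef_pos: [0.4486, 0.1721, 0.2166]
eef_rot: [-1.115, 1.264, 1.116]
ft_force: [0.6, 0.3, 0.6]
width: 0.03
{'t': 8.5333, 'eef_pos': [0.4494, 0.172, 0.2161], 'eef_rot': [-1.1148, 1.2651, 1.1153], 'ft_force': [0.2993, 0.4378, -0.2594], 'ft_torque': [0.0542, -0.0064, -0.0215], 'width': 0.0301}
```

View pics/w10.png

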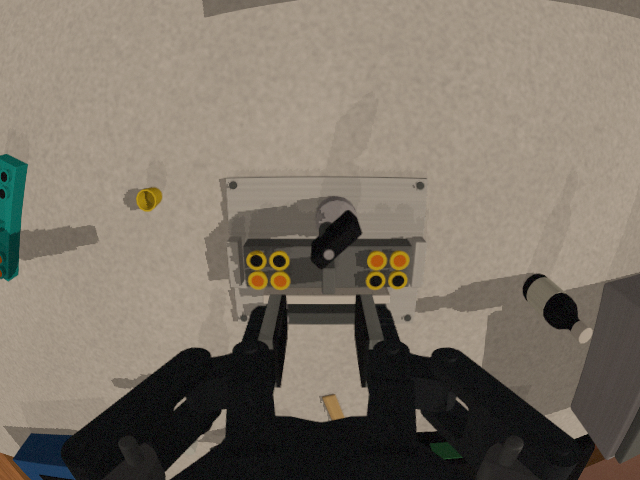

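The rack lies flat in the bay, caps (245–410, 261–281), with the pad visible behind at (330,299). Now measuring the knob axis (dot on the handle at (329,254)) and handle angle.

```bash
cat > hd.py <<'E'
from h import *
import sys
from plant import ctrl
tag=sys.argv[1];x0,x1,y0,y1=map(int,sys.argv[2:6])
d=pickle.load(open(tag+".pkl","rb"));im=d["color"]
m=np.zeros((480,640),np.uint8);m[y0:y1,x0:x1]=(im.max(2)<34)[y0:y1,x0:x1]
n,l,st,ce=cv2.connectedComponentsWithStats(m);k=1+st[1:,4].argmax();m=(l==k).astype(np.uint8)
c=max(cv2.findContours(m,cv2.RETR_EXTERNAL,cv2.CHAIN_APPROX_NONE)[0],key=len).reshape(-1,2)
H=np.array([1000*wz(d,a,b,.09)[:2] for a,b in c],np.float32);r=cv2.minAreaRect(H);print(r);print(cv2.boxPoints(r))
b=np.zeros((480,640),np.uint8);b[y0:y1,x0:x1]=(im.min(2)>70)[y0:y1,x0:x1]
hull=np.zeros_like(b);cv2.fillPoly(hull,[cv2.convexHull(c)],1);hull=cv2.erode(hull,np.ones((3,3)));v,u=np.where((b&hull)>0)
print("dot",u.mean(),v.mean(),len(u),wz(d,u.mean(),v.mean(),.09))
E
python3 hd.py w10 300 370 200 275; python3 hd.py w1 290 360 190 255
python3 - <<'E'
from plant import ctrl
import numpy as np
print(np.round(ctrl.sense()["q"],3))
from h import *
T=pickle.load(open("top0.pkl","rb"));print(onz(T,(232.5)/4-.5+195,375.5/4-.5+170,.09))
d=pickle.load(open("w10.pkl","rb"));cv2.imwrite("pics/w10c.png",cv2.resize(d["color"][165:335,215:440,::-1],None,fx=3.5,fy=3.5,interpolation=cv2.INTER_CUBIC))
E
```

```text
((459.0692443847656, 180.75196838378906), (24.540016174316406, 48.13453674316406), 36.285457611083984)
[[434.93542 192.89058]
 [463.42188 154.09038]
 [483.20306 168.61336]
 [454.7166  207.41356]]
dot 328.632183908046 252.75862068965517 87 [0.46975039 0.17636    0.09      ]
((459.19097900390625, 181.50257873535156), (22.466083526611328, 47.62706756591797), 36.888755798339844)
[[435.91235 193.80592]
 [464.50116 155.71367]
 [482.4696  169.19923]
 [453.8808  207.29149]]
dot 316.45569620253167 233.873417721519 79 [0.46933695 0.1767607  0.09      ]
[-0.869  0.121  0.404  2.065 -0.058  0.965  1.01 ]
[0.47041783 0.17462808 0.09      ]
```

View pics/w10c.png

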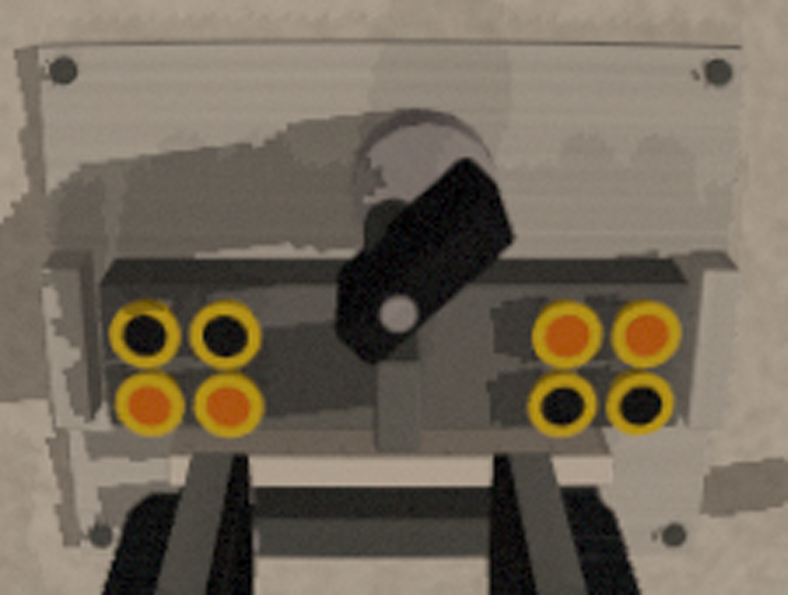

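The dot, the bay geometry and the top view agree on the axis at (0.470,0.1755). The handle's long side is at 126.5° world (a is about 2.33), so the jaw goes to 36.5°. Turning and approaching above the handle.

```bash
python3 -m inch '[20.5,3.5,0,0,0,-7,40,20.5,3.5,0,0,0,-14,40,20.5,3.5,0,0,0,-21,40,20.5,3.5,0,0,0,-28,40,20.5,3.5,-20,0,0,-35,40,20.5,3.5,-50,0,0,-42,40,20.5,3.5,-80,0,0,-46.3,40,20.5,3.5,-80,0,0,-46.3,40,20.5,3.5,-80,0,0,-46.3,40,20.5,3.5,-80,0,0,-46.3,40]'; python3 snap.py wrist w11; python3 hd.py w11 260 400 200 375
```

```text
t: 9.37
eef_pos: [0.4709, 0.175, 0.1365]
eef_rot: [-0.5, 1.513, 0.499]
ft_force: [0.5, 0.4, 0.8]
width: 0.04
{'t': 9.4167, 'eef_pos': [0.4711, 0.1753, 0.137], 'eef_rot': [-0.4987, 1.5113, 0.4988], 'ft_force': [0.4317, 0.5351, 0.9343], 'ft_torque': [0.0, 0.0293, -0.0479], 'width': 0.0403}
((463.2327575683594, 187.3109130859375), (13.355081558227539, 51.79711151123047), 37.20577621459961)
[[442.254   203.90054]
 [473.57462 162.64575]
 [484.21152 170.72128]
 [452.8909  211.97607]]
dot 322.60122699386505 270.0 163 [0.47129953 0.17651146 0.09      ]
```

View pics/w11.png

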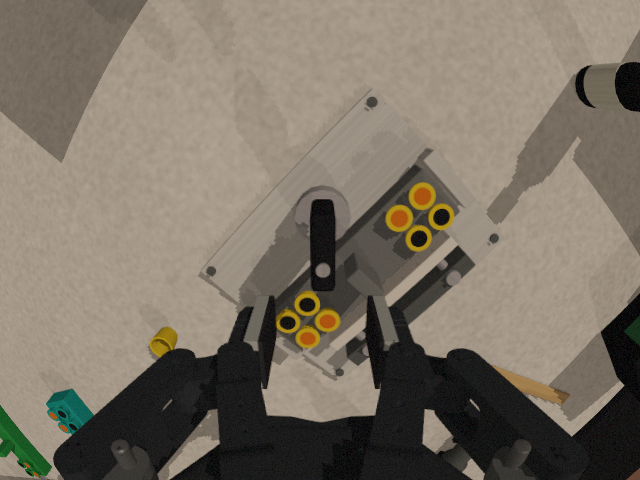

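Handle vertical at (322,245) between the fingers at (262,340) and (378,340): well aligned. Descending to z=0.066 (above the tab top), then closing gently.

```bash
python3 -m inch '[0,0.5,-30,0,0,0.5,40,0,0.5,-55,0,0,0.5,40,0,0.5,-71,0,0,0.5,40,0,0.5,-71,0,0,0.5,40,0,0.5,-71,0,0,0.5,40]' 25; python3 snap.py wrist w12; python3 -m inch '[0,0,0,0,0,0,22,0,0,0,0,0,0,10,0,0,0,0,0,0,10,0,0,0,0,0,0,10,0,0,0,0,0,0,10,0,0,0,0,0,0,10]' 25; python3 snap.py wrist w13
```

```text
t: 9.83
eef_pos: [0.4706, 0.1757, 0.0657]
eef_rot: [-0.504, 1.511, 0.505]
ft_force: [0.9, 0.1, 0.2]
width: 0.0406
{'t': 9.8833, 'eef_pos': [0.471, 0.1759, 0.0662], 'eef_rot': [-0.5039, 1.5098, 0.5047], 'ft_force': [-0.2502, -0.421, 0.666], 'ft_torque': [-0.0576, 0.0233, 0.0277], 'width': 0.0399}
t: 10.38
eef_pos: [0.4712, 0.1764, 0.0661]
eef_rot: [-0.503, 1.509, 0.505]
ft_force: [0.3, -0.1, 12.0]
width: 0.0136
{'t': 10.4333, 'eef_pos': [0.4711, 0.1764, 0.0661], 'eef_rot': [-0.5034, 1.5086, 0.5048], 'ft_force': [1.0976, 0.9931, 11.6162], 'ft_torque': [0.0924, 0.1342, -0.038], 'width': 0.0137}
```

View pics/w13.png

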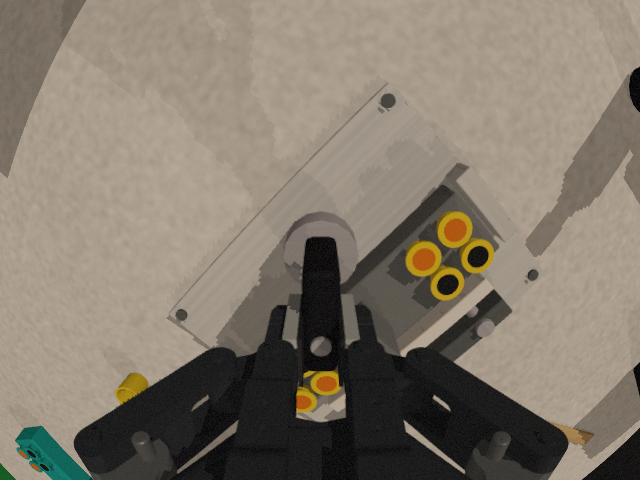

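Handle gripped (13.7 mm, side forces about 1 N). Turning clockwise in stages while watching the torque.

```bash
cat > st.py <<'E'
import numpy as np
from plant import ctrl
from scipy.spatial.transform import Rotation as R
s=ctrl.sense();M=R.from_rotvec(s["eef_rot"]).as_matrix()
print("t %.2f jaw %.1f a(deg) %.1f"%(s["t"],*(lambda j:(j,j+90+7.3))(np.degrees(np.arctan2(M[1,2],M[0,2])))),"F",np.round(s["ft_force"],1),"T",np.round(s["ft_torque"],3),"p",np.round(s["eef_pos"],4),"w",round(s["width"],4))
E
python3 st.py;python3 -m inch '[0,0,0.4,0,0,0,10,0,0,0.4,0,0,-4,10,0,0,0.4,0,0,-8,10]' 50; python3 st.py
python3 -m inch '[0,0,0,0,0,-4,10,0,0,0,0,0,-8,10,0,0,0,0,0,-12,10]'; python3 st.py
```

```text
t 10.43 jaw 36.9 a(deg) 134.2 F [ 1.1  1.  11.6] T [ 0.092  0.134 -0.038] p [0.4711 0.1764 0.0661] w 0.0137
t: 10.68
eef_pos: [0.4712, 0.1765, 0.0663]
eef_rot: [-0.392, 1.532, 0.394]
ft_force: [3.2, 2.1, 3.1]
width: 0.0131
t 10.68 jaw 28.7 a(deg) 126.0 F [3.2 2.1 3.1] T [ 0.349 -0.527  0.195] p [0.4712 0.1765 0.0663] w 0.0131
t: 10.93
eef_pos: [0.4714, 0.1766, 0.0663]
eef_rot: [-0.228, 1.556, 0.23]
ft_force: [4.8, 2.7, 3.4]
width: 0.0129
t 10.93 jaw 16.7 a(deg) 114.0 F [4.8 2.7 3.4] T [ 0.356 -0.706  0.15 ] p [0.4714 0.1766 0.0663] w 0.0129
```

```bash
python3 -m inch '[0.5,0.3,0,0,0,-4,10,0.5,0.3,0,0,0,-8,10,0.5,0.3,0,0,0,-12,10]'; python3 st.py
python3 -m inch '[0,0,0,0,0,-4,10,0,0,0,0,0,-8,10,0,0,0,0,0,-12,10]'; python3 st.py;python3 -m inch '[0,0,0,0,0,-3,10,0,0,0,0,0,-6,10]'; python3 st.py
```

```text
t: 11.18
eef_pos: [0.4716, 0.1766, 0.0663]
eef_rot: [-0.063, 1.568, 0.066]
ft_force: [2.3, 0.4, 6.5]
width: 0.0129
t 11.18 jaw 4.7 a(deg) 102.0 F [2.3 0.4 6.5] T [ 0.071 -0.388  0.177] p [0.4716 0.1766 0.0663] w 0.0129
t: 11.43
eef_pos: [0.4718, 0.1767, 0.0663]
eef_rot: [0.101, 1.566, -0.098]
ft_force: [4.0, 0.9, 3.9]
width: 0.013
t 11.43 jaw -7.3 a(deg) 90.0 F [4.  0.9 3.9] T [-0.06  -0.689  0.185] p [0.4718 0.1767 0.0663] w 0.013
t: 11.6
eef_pos: [0.4719, 0.1766, 0.0663]
eef_rot: [0.183, 1.561, -0.18]
ft_force: [3.8, 0.3, 4.3]
width: 0.0127
t 11.60 jaw -13.2 a(deg) 84.1 F [3.8 0.3 4.3] T [-0.003 -0.758  0.217] p [0.4719 0.1766 0.0663] w 0.0127
```

```bash
for i in 1 ; do :; done; python3 -m inch '[0.4,0,0,0,0,-2,10,0.4,0,0,0,0,-4,10]' >/dev/null; python3 st.py; python3 -m inch '[0,0,0,0,0,-2,10,0,0,0,0,0,-4,10]'>/dev/null; python3 st.py; python3 -m inch '[0,0,0,0,0,-1,10,0,0,0,0,0,-2,10]'>/dev/null; python3 st.py;python3 -m inch '[0,0,0,0,0,-1,10,0,0,0,0,0,-2,10]'>/dev/null; python3 st.py
```

```text
t 11.77 jaw -17.2 a(deg) 80.1 F [ 1.8 -0.5  7.4] T [-0.054 -0.294  0.168] p [0.472  0.1766 0.0662] w 0.0131
t 11.93 jaw -21.2 a(deg) 76.1 F [ 2.6 -0.5  6.9] T [-0.067 -0.397  0.193] p [0.4721 0.1766 0.0662] w 0.0131
t 12.10 jaw -23.1 a(deg) 74.2 F [ 1.5 -0.3  7.7] T [-0.096 -0.416  0.198] p [0.4721 0.1766 0.0662] w 0.013
t 12.27 jaw -25.1 a(deg) 72.2 F [ 3.  -0.8  6.5] T [-0.102 -0.471  0.2  ] p [0.4721 0.1765 0.0662] w 0.0131
```

```bash
python3 -m inch '[0,0,0,0,0,-1,10,0,0,0,0,0,-2,10]'>/dev/null; python3 st.py;python3 -m inch '[0,0,0,0,0,-1,10,0,0,0,0,0,-2,10]'>/dev/null; python3 st.py; python3 snap.py wrist w14
```

```text
t 12.43 jaw -27.1 a(deg) 70.2 F [3.2 0.2 6.8] T [-0.105 -0.52   0.146] p [0.4721 0.1765 0.0663] w 0.0132
t 12.60 jaw -29.1 a(deg) 68.2 F [ 3.1 -0.5  6.7] T [-0.127 -0.522  0.143] p [0.4722 0.1765 0.0663] w 0.013
{'t': 12.65, 'eef_pos': [0.4721, 0.1765, 0.0662], 'eef_rot': [0.4013, 1.5317, -0.398], 'ft_force': [2.9646, -0.1019, 8.3611], 'ft_torque': [-0.1612, -0.3956, 0.1471], 'width': 0.013}
```

View pics/w14.png

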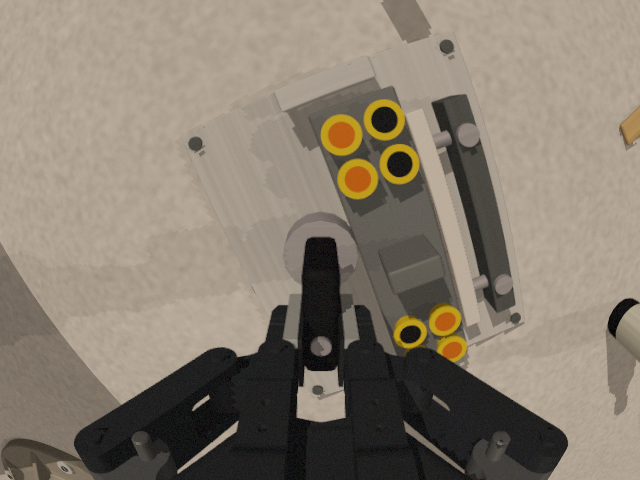

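The handle is still aligned in the jaws at (321,300). The lobe is on the rack's side and the rack lies just short of, or at, the white pad (430,200). No torque rise yet, so I go on in 2° steps.

```bash
for k in 1; do :; done; python3 -m inch '[0,0,0,0,0,-1,10,0,0,0,0,0,-2,10]'>/dev/null; python3 st.py;python3 -m inch '[0,0,0,0,0,-1,10,0,0,0,0,0,-2,10]'>/dev/null; python3 st.py
```

```text
t 12.82 jaw -31.1 a(deg) 66.2 F [ 3.3 -0.9  6.6] T [-0.122 -0.548  0.189] p [0.4722 0.1765 0.0662] w 0.013
t 12.98 jaw -33.1 a(deg) 64.2 F [ 3.2 -0.4  6.3] T [-0.201 -0.573  0.169] p [0.4722 0.1765 0.0662] w 0.0134
```

```bash
python3 -m inch '[0,0,0,0,0,-1,10,0,0,0,0,0,-2,10]'>/dev/null; python3 st.py
```

```text
t 13.15 jaw -35.1 a(deg) 62.2 F [ 3.5 -1.1  6.5] T [-0.216 -0.618  0.142] p [0.4722 0.1765 0.0662] w 0.013
```

```bash
python3 -m inch '[0,0,0,0,0,-1,10,0,0,0,0,0,-2,10]'>/dev/null; python3 st.py
```

```text
t 13.32 jaw -37.1 a(deg) 60.2 F [ 4.4 -0.7  6.7] T [-0.17  -0.632  0.216] p [0.4722 0.1765 0.0662] w 0.0129
```

```bash
python3 -m inch '[0,0,0,0,0,-1,10,0,0,0,0,0,-2,10]'>/dev/null; python3 st.py
```

```text
t 13.48 jaw -39.1 a(deg) 58.2 F [ 3.7 -1.7  6.4] T [-0.249 -0.692  0.259] p [0.4722 0.1764 0.0662] w 0.0131
```

```bash
python3 -m inch '[0,0,0,0,0,-1,10,0,0,0,0,0,-2,10]'>/dev/null; python3 st.py
```

```text
t 13.65 jaw -41.1 a(deg) 56.2 F [ 3.  -1.1  6.7] T [-0.258 -0.64   0.298] p [0.4723 0.1764 0.0662] w 0.0129
```

```bash
python3 -m inch '[0,0,0,0,0,-1,10,0,0,0,0,0,-1,10]'>/dev/null; python3 st.py
```

```text
t 13.82 jaw -42.2 a(deg) 55.1 F [3.6 0.  7.2] T [-0.254 -0.638  0.17 ] p [0.4723 0.1764 0.0662] w 0.0128
```

Torque began to rise near 61° (0.216, 0.259, 0.298), about 8 N at 56°. The last value was read with the knob at rest, where friction can hide it. Carrying on to about 53°.

```bash
python3 -m inch '[0,0,0,0,0,-1,10]'>/dev/null; python3 st.py
```

```text
t 13.90 jaw -43.1 a(deg) 54.2 F [ 3.  -0.2  7.1] T [-0.305 -0.71   0.349] p [0.4723 0.1765 0.0662] w 0.0128
```

```bash
python3 -m inch '[0,0,0,0,0,-1,10]'>/dev/null; python3 st.py
```

```text
t 13.98 jaw -44.1 a(deg) 53.2 F [ 3.1 -1.6  6.6] T [-0.282 -0.733  0.378] p [0.4723 0.1764 0.0663] w 0.0129
```

Torque is 0.378 against a bare mean of about 0.17, so about 12 N on the lobe. The slope (about 7.5 N per 0.1 rad from 61°) gives the same. I stop here, release and rise.

```bash
python3 -m inch '[0,0,0,0,0,0,40,0,0,0,0,0,0,40,0,0,0,0,0,0,40,0,0,0,0,0,0,40]'; python3 st.py; python3 -m inch '[0,0,20,0,0,0,40,0,0,55,0,0,0,40,0,0,90,0,0,0,40,0,0,120,0,0,0,40,0,0,150,0,0,0,40,0,0,150,0,0,0,40,0,0,150,0,0,0,40]'; python3 snap.py wrist w15; python3 hd.py w15 270 390 180 330
```

```text
t: 14.32
eef_pos: [0.4707, 0.1761, 0.0652]
eef_rot: [0.602, 1.486, -0.601]
ft_force: [-0.4, 0.5, -0.2]
width: 0.04
t 14.32 jaw -44.1 a(deg) 53.2 F [-0.4  0.5 -0.2] T [-0.024  0.012  0.025] p [0.4707 0.1761 0.0652] w 0.04
t: 14.9
eef_pos: [0.4713, 0.1767, 0.2163]
eef_rot: [0.603, 1.486, -0.599]
ft_force: [-0.0, -0.3, -0.4]
width: 0.0399
{'t': 14.95, 'eef_pos': [0.4706, 0.1764, 0.2152], 'eef_rot': [0.6022, 1.4864, -0.6002], 'ft_force': [-0.5753, -0.7026, -0.7999], 'ft_torque': [0.0206, -0.0161, -0.0343], 'width': 0.0402}
((479.8023986816406, 184.5597686767578), (49.46732711791992, 12.154951095581055), 45.69834899902344)
[[458.17804 171.10329]
 [466.877   162.61385]
 [501.42676 198.01625]
 [492.72778 206.50569]]
dot 321.91011235955057 227.85393258426967 89 [0.47148723 0.1762073  0.09      ]
```

View pics/w15.png

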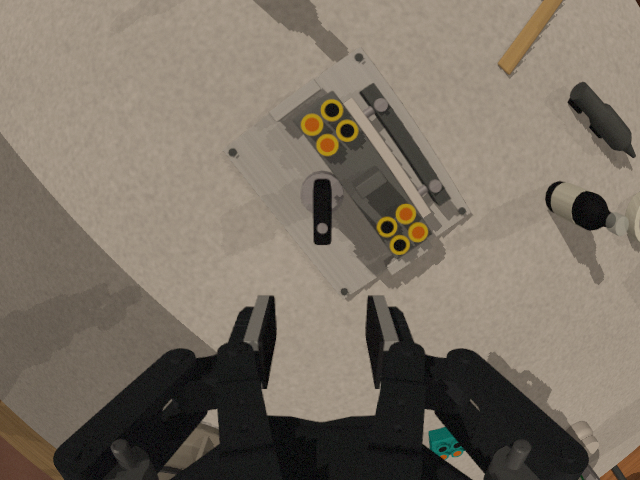

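The handle stayed at a = 53°, and the rack is flush along the white pad at (375,165). Moving the arm aside for a clear top/side check, including of the bystanders.

```bash
python3 -m inch '[-30,40,30,0,0,0,60,-60,80,60,0,0,0,60,-90,120,60,0,0,0,60,-120,160,60,0,0,0,60,-150,200,60,0,0,0,60,-180,240,60,0,0,0,60,-200,280,60,0,0,0,60,-220,320,60,0,0,0,60,-220,320,60,0,0,0,60,-220,320,60,0,0,0,60]'; python3 snap.py top t16; python3 snap.py side s16
python3 - <<'E'
from h import *
T=pickle.load(open("t16.pkl","rb"));T0=pickle.load(open("top0.pkl","rb"))
cv2.imwrite("pics/t16c.png",cv2.resize(T["color"][205:300,212:312,::-1],None,fx=6,fy=6,interpolation=cv2.INTER_CUBIC))
E
```

```text
t: 15.78
eef_pos: [0.2493, 0.4967, 0.2737]
eef_rot: [0.6, 1.486, -0.603]
ft_force: [0.5, -0.1, 0.8]
width: 0.0601
{'t': 15.8333, 'eef_pos': [0.2435, 0.5037, 0.2732], 'eef_rot': [0.5939, 1.4879, -0.5961], 'ft_force': [-9.9822, 6.4393, -0.0149], 'ft_torque': [0.2886, 0.5287, 0.0263], 'width': 0.0603}
{'t': 15.8833, 'eef_pos': [0.2461, 0.5004, 0.273], 'eef_rot': [0.5935, 1.4859, -0.5973], 'ft_force': [-0.097, -0.9361, -0.1991], 'ft_torque': [-0.0421, -0.0107, -0.0164], 'width': 0.0601}
```

View pics/t16.png

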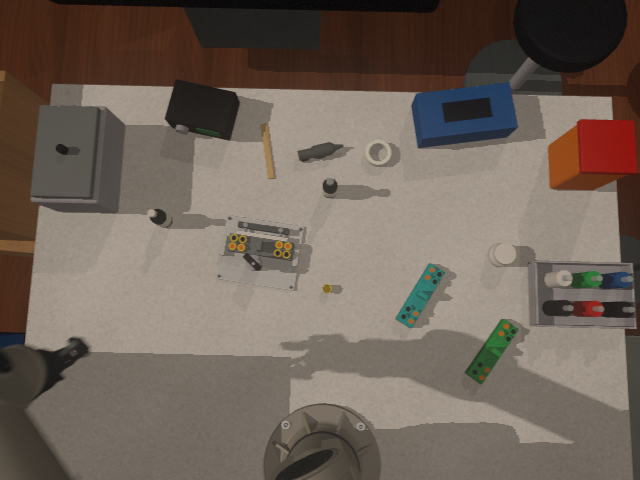

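View pics/t16c.png

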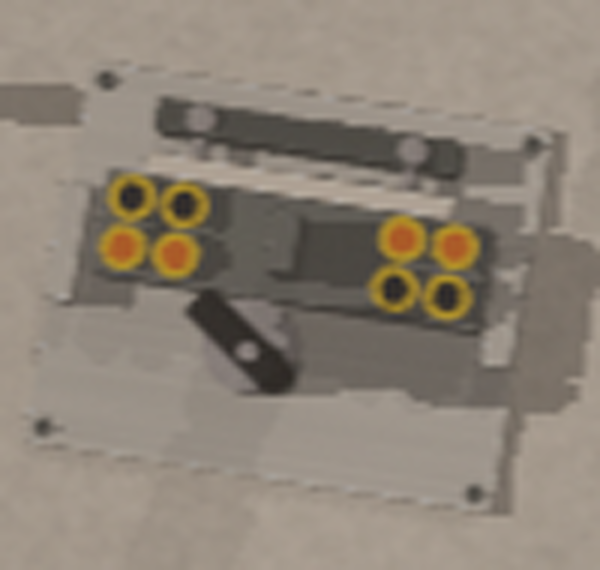

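View pics/s16.png

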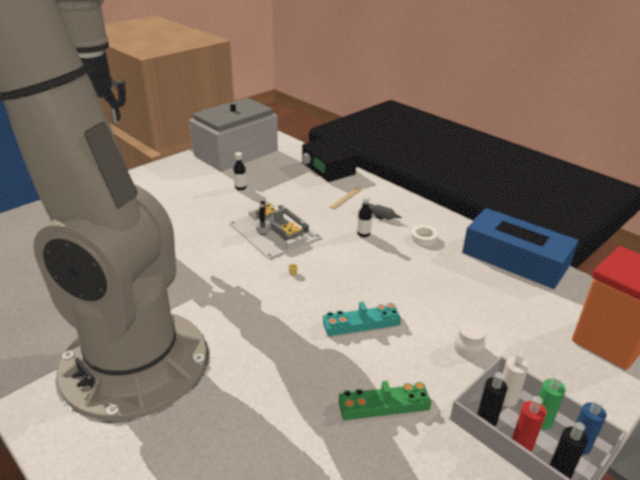

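Top view: rack in the bay against the pad, handle clear, everything else where it was (bottles (330,187) and (160,217), cup (327,289), tape, stick, machine, jar and look-alikes). Last, a sub-pixel check of the pad's deflection.

Run:
```python
from h import *
def prof(tag):
    d=pickle.load(open(tag+".pkl","rb"));g=cv2.cvtColor(d["color"],cv2.COLOR_RGB2GRAY).astype(np.float32);R=np.array(d["R"]);t=np.array(d["t"])
    O=np.array([.5090,.1688]);yaw=np.radians(-7.3);ex=np.array([np.cos(yaw),np.sin(yaw)]);ey=np.array([-ex[1],ex[0]])
    xs=np.arange(20,60,.5);out=[]
    for x in xs:
        P=np.array([[*(O+ex*x/1000+ey*y/1000),.029] for y in np.arange(-12,13,1.)]+[[*(O+ex*x/1000+ey*y/1000),.029] for y in list(np.arange(-60,-50,1.))+list(np.arange(50,60,1.))])
        c=P@R.T+t;u=(c[:,0]/c[:,2]*d["fx"]+d["cx"]).astype(np.float32);v=(c[:,1]/c[:,2]*d["fy"]+d["cy"]).astype(np.float32)
        out.append(cv2.remap(g,u[None],v[None],cv2.INTER_LINEAR).mean())
    return xs,np.array(out)
x,a=prof("top0");x,b=prof("t16")
for i in range(0,80,3):print(x[i],a[i].round(),b[i].round())
def backedge(p,lo,hi): # falling edge after pad peak
    k=np.argmax(p*(x>26)*(x<42)); s=p[k:k+14]; lvl=(s.max()+s.min())/2; j=k+np.where(s<lvl)[0][0]; return x[k],x[j-1]+(p[j-1]-lvl)/(p[j-1]-p[j])*.5
print(backedge(a,0,0),backedge(b,0,0))
d0=pickle.load(open("top0.pkl","rb"))["color"].astype(int);d1=pickle.load(open("t16.pkl","rb"))["color"].astype(int)
for n,(u,v) in dict(bA=(330,187),bB=(160,217),jar=(503,254),tape=(378,153),stick=(268,152),mach=(320,151),cap=(327,289),turq=(421,295),green=(492,351)).items():
    print(n,abs(d0-d1)[v-14:v+14,u-20:u+20].mean().round(1),end="; ")
```

```text
20.0 142.0 94.0
21.5 141.0 95.0
23.0 141.0 96.0
24.5 142.0 98.0
26.0 143.0 98.0
27.5 135.0 96.0
29.0 117.0 94.0
30.5 125.0 94.0
32.0 154.0 114.0
33.5 164.0 147.0
35.0 163.0 163.0
36.5 163.0 163.0
38.0 162.0 163.0
39.5 153.0 162.0
41.0 133.0 150.0
42.5 130.0 133.0
44.0 137.0 134.0
45.5 138.0 138.0
47.0 134.0 133.0
48.5 109.0 109.0
50.0 77.0 77.0
51.5 70.0 69.0
53.0 76.0 75.0
54.5 77.0 77.0
56.0 78.0 78.0
57.5 79.0 78.0
59.0 79.0 78.0
(np.float64(34.0), np.float64(39.58769151568413)) (np.float64(36.0), np.float64(41.153784677386284))
bA 0.5; bB 0.6; jar 0.4; tape 0.5; stick 0.4; mach 0.6; cap 0.5; turq 0.6; green 13.4;
```

The pad's back edge moved 1.57 mm, which at 7 N/mm is about 11 N, in line with the torque reading. The bystanders are unchanged; the green rack's pixel difference is the arm's shadow.

```bash
python3 -c "
from plant import ctrl
print(ctrl.hand_in())"
```

```text
the job is handed in; nothing more can be done
None
```

The grey rack is set down flat in the dock's bay and clamped with about 11 to 12 N. The knob is released, the arm is clear, and the job is handed in at about 16 s of the 72 s allowed.

- **Clamping force:** I turned the knob from a of about 134° to 53°. The torque was 0.38 N m at the end against about 0.17 N m bare, which means about 12 N. In the top view the stop pad had moved back 1.6 mm, which means about 11 N. One torque value, read while the knob was at rest (0.17 at 55°), was out of line, and I put it down to friction hiding the load.
- **After letting go:** the handle was still at 53°, the rack was flush along the pad between the cheeks, and the wrist force was about zero.
- **Other things on the table:** the bystanders and the turquoise look-alike show no change in the top view. The green look-alike's patch differs in brightness. I took this to be the arm's shadow, as it stands at the same pixel.
- **Measurements that disagreed:** the top and wrist cameras differed by about 2.5 mm on the dock's position along y. I settled that with the wrist view before lowering the rack. The rack also slid about 2 mm sideways when the fingers closed on its tab, with no further effect.

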